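Put the saw set-up kit back in its fitted trays

ROBOT

A 6-joint arm with a two-finger parallel gripper is mounted at the origin on a cart in front of the work surface, level with it; the furniture and walls round the work are solid. World frame = base frame: x ahead of the robot, y to its left, z up, the work surface at z = 0. Lengths are in m, angles in rad, forces in N, time in s.
With the tool pointing down it reaches from about 0.375 to 0.975 m from the base axis. Payload 3.8 kg.
Tool frame: the origin (TCP) lies at the very end of the fingers, on their centre line; the grasp point (between the pads) lies 19 mm behind it; z points along the fingers, x is the direction in which the jaws open and shut, and the axes are right-handed (so a half turn about z gives the same grasp; the last joint's range is limited). The gripper opens to 85 mm and grips with 20 to 120 N. Pads are 22 mm wide; open, the fingers measure 114 mm over their backs; the gripper's body (76 mm by 85 mm) begins 54 mm behind the grasp point. The pads swing forward as they close: fully open they stand 13 mm farther back than shut.
Start: joints at [-1.309, 0.264, 1.604, -0, 1.274, -0.037], TCP at [0.199, -0.645, 0.231] pointing down, gripper open.
Joint ranges: [-2.63, 2.63], [-0.94, 2.18], [0.31, 2.57], [-1.31, 4.45], [0, 2.66], [-2.55, 2.55]. Speed limits (rad/s): [2.57, 2.57, 3.14, 3.14, 3.14, 3.14].

INTERFACE

Orientations are given as a rotation vector (axis times angle).
In Python, from workcell import readout, imaging, order gives the robot as it stands.
- The arm moves only by the tool servo_tool, never from a script. Its argument "series" is a list of rows, each a list of 3 entries, a list of its own where there are three numbers: the shift along the tool's x, y, z normalised to -1 to 1, where 1 is 50 mm, then the turn, a rotation vector about the tool's x, y, z normalised to -1 to 1, where 1 is 0.1 rad, then the opening, from 0 (shut) to 1 (fully open). A call has 1 to 8 rows; each row shifts and turns the commanded pose from where the row before left it, along the tool's axes as they then stand; what a row does not reach is not made up. A row lasts 1/10 s, in which the tool goes at most 50 mm and 8.59 degrees, less where a joint would pass 70% of its speed; a pose out of reach is approached as far as the arm can. A call with a number of a shift or a turn outside -1 to 1 is refused whole. A call with a gripper value outside its range is refused whole. The fingers move at their own pace and stop on an object; "grip_force" is the grip in N (left out, the last holds). Time passes only in rows, so rows that do not move let the fingers close. It gives the time, the measured TCP pose, the force and the opening at its end, in the units of the state.
- readout.read_state(): the state, without advancing time (a new reading comes with each control period).
- imaging.read_camera(name): name is "scene" or "side" or "wrist"; returns a dict with "image" (400x640x3 uint8, red, green, blue), "z_map" (400x640 float32, m along the optical axis (not along the pixel's ray), 0 where there is no reading), "vertical_fov" (degrees; the focal length in pixels is half the picture's height over the tangent of half this angle, whatever the lens; pixels are square), "cx", "cy" (the principal point, pixels), "R" (3x3) and "t" (3): a world point X has camera coordinates R X + t; the wrist camera has in their place "hand_eye" (4x4, takes a point from camera to tool coordinates, whose origin is the TCP and whose axes are the tool frame's). Camera axes: x right, y down, z forward; pixel columns grow to the right and rows downward; lengths in m; the calibration is good to about 2 mm. A picture is of the moment at which its call begins: read the wrist's pose just before it.
- order.finish_job(): hands the job in, once; it reports no verdict.
The state is a dict: "time": time; "q": joint angles; "joint_vel": joint speeds; "joint_torque": joint torques, N m; "tool_pos": TCP position; "tcp_rot": TCP orientation; "wrist_force": force on the tool from outside, world axes, zero at the start; "torque": the same for the moment, N m; "width": opening from 0.0 (shut) to 1.0 (fully open).
Only numpy, scipy, OpenCV 4.12 (cv2) and the standard library are available. Lean on these libraries where they do the work, as an engineer would, in place of code of your own. Each camera call takes 0.05 s, during which the arm holds its last target. There are 200 camera calls.

TASK

Put the saw's set-up kit away: lay the long set-up block, the wedge, the short stop block and the steel nut each flat inside the recess of the tray that fits it: the longest rectangle for the set-up block, the narrowest for the wedge, the shortest for the stop block and the hexagon for the nut; any order will do. Leave the wrench and the sanding block where they lie.

Things in the scene. Friction and masses are not known exactly. Their poses are not given: they have to be found in the camera images.
- setup_block: loose plain planed wooden set-up block, rectangular, 45 (x) x 120 (y) x 25 (z) mm, about 80 g, lying flat at the start on the 6 mm plywood sheet at the robot's right. Origin: centre of its underside; y along its length, z up. Its place is block_tray
- wedge: loose hardwood wedge, 26 (x) x 100 (y) mm, its top sloping along y from 20 mm high at one end to a thin edge at the other; sides across x upright and parallel; about 30 g; lies flat at the start on the plywood sheet. Origin: centre of its underside; y along its length, z up. Its place is wedge_tray, either end first
- arbor_nut: loose grey steel hexagon nut, 12 mm high, 22 mm across flats (two flats face its +y and -y), 26 mm across corners (along x), about 45 g; lies flat at the start on the plywood sheet. Origin: centre of its underside; z up. Its place is nut_tray, turned any way
- stop_block: loose short thick grey weathered wooden stop block, 36 (x) x 55 (y) x 36 (z) mm, about 40 g; stands flat at the start on the plywood sheet. Origin: centre of its underside; y along its length, z up. Its place is stop_tray, either end first
- block_tray: The longest and widest of three rectangular wooden trays, fixed, 82 x 158 mm outside; open recess 60 mm wide (x) by 136 mm long (y), dark floor; 11 mm thick walls stand 7 mm above the floor, with a 44 mm wide gap down to the floor (thumb notch) mid-way along each long side. Origin: centre of the underside, at z = 0; recess floor 6 mm above it; z up
- wedge_tray: The narrowest of three rectangular wooden trays, fixed, 63 x 138 mm outside; open recess 41 mm wide (x) by 116 mm long (y), dark floor; 11 mm thick walls stand 5 mm above the floor, with a 44 mm wide gap down to the floor (thumb notch) mid-way along each long side. Origin: centre of the underside, at z = 0; recess floor 6 mm above it; z up
- nut_tray: fixed square wooden pad 70 x 70 mm with a raised hexagonal rim: the hexagon is 38 mm across flats inside, rim 7 mm wide, 4 mm above the dark recess floor. Origin: centre of the underside, on the table top (z = 0); recess floor 6 mm above it; z up
- stop_tray: The shortest of three rectangular wooden trays, fixed, 73 x 93 mm outside; open recess 51 mm wide (x) by 71 mm long (y), dark floor; 11 mm thick walls stand 7 mm above the floor, with a 44 mm wide gap down to the floor (thumb notch) mid-way along each long side. Origin: centre of the underside, at z = 0; recess floor 6 mm above it; z up
- arbor_wrench: bystander: loose flat steel wrench, 48 (x) x 231 (y) x 6 mm, lying on the table between the plywood sheet and the trays; not to be moved. Origin: centre of its underside
- sanding_block: bystander: loose sanding block, a worn block on reddish abrasive paper, 37 (x) x 87 (y) x 24 mm, on the table between the plywood sheet and the trays, behind the wrench; not to be moved. Origin: centre of its underside
There are look-alikes about, which are no part of the job. Leave any pink look-alike of the wedge_tray alone.

How it is judged:
At the end, for the whole second after the job is handed in: Each thing lies at rest, flat (within 0.07 rad) and right way up in its own tray, underside at most 2 mm above the recess floor, centre within 12 mm of the tray's; blocks and wedge along their recess (0.2 rad, either way); wrench and sanding block within 30 mm of their start (horizontal distance between setup_block and block_tray below 0.012 m and z of setup_block in the frame of block_tray between 0.003 and 0.0082 m and angle between each of setup_block, wedge, arbor_nut, stop_block's own z axis and vertical below 0.07 rad and linear speed of each of setup_block, wedge, arbor_nut, stop_block below 0.02 m/s and angle between the y axis of setup_block and the y axis of block_tray, either way round below 0.2 rad and horizontal distance between wedge and wedge_tray below 0.012 m and z of wedge in the frame of wedge_tray between 0.003 and 0.0082 m and angle between the y axis of wedge and the y axis of wedge_tray, either way round below 0.2 rad and horizontal distance between arbor_nut and nut_tray below 0.012 m and z of arbor_nut in the frame of nut_tray between 0.003 and 0.0082 m and horizontal distance between stop_block and stop_tray below 0.012 m and z of stop_block in the frame of stop_tray between 0.003 and 0.0082 m and angle between the y axis of stop_block and the y axis of stop_tray, either way round below 0.2 rad and distance of each of arbor_wrench, sanding_block from where it was at the start of the episode below 0.03 m); the robot touches nothing.
It fails at once if the wrench is pushed or carried more than 40 mm from its place (distance of arbor_wrench from where it was at the start of the episode above 0.04 m).
It fails at once if the sanding block is pushed or carried more than 40 mm from its place (distance of sanding_block from where it was at the start of the episode above 0.04 m).
It also fails if it takes over 104 s, if anything falls off the work surface, if the arm or the gripper's body presses on something with over 40 N, if the wrist force passes 120 N, or if a joint passes its speed limit or range.

## Working session

There is one attempt and no reset: what is moved stays moved. The work goes in short steps, Python scripts to look and compute and a tool call to move; the robot and the scene stay as the last step left them, time stands still between calls to the robot, and variables do not carry over. Pictures are saved under pics/ and viewed, about 12 in all and at most 16, crops included, and the job is handed in when it is done.

Besides the shell and the picture viewer there is one more tool, called after "Call:" in YAML: its name, and indented under it one key for each argument. servo_tool: Moves the arm, as the interface text tells. Its arguments: {"type":"object","properties":{"series":{"type":"array","items":{"type":"array"}},"grip_force":{"type":"number"}},"required":["series"]}

```bash
ls; mkdir -p pics; cat > h.py <<'E'
import numpy as np, cv2
from scipy.spatial.transform import Rotation as Rt
from workcell import readout, imaging, order
def cam(n):
    s=readout.read_state(); c=imaging.read_camera(n)
    c['f']=200/np.tan(np.radians(c['vertical_fov'])/2)
    if 'hand_eye' in c:
        T=np.eye(4);T[:3,:3]=Rt.from_rotvec(s['tcp_rot']).as_matrix();T[:3,3]=s['tool_pos']
        W=T@np.array(c['hand_eye']); 
    else:
        W=np.eye(4);R=np.array(c['R']);W[:3,:3]=R.T;W[:3,3]=-R.T@np.array(c['t'])
    c['W']=W; return c
def ray(c,uv,z):
    uv=np.atleast_2d(uv).astype(float)
    d=np.c_[(uv[:,0]-c['cx'])/c['f'],(uv[:,1]-c['cy'])/c['f'],np.ones(len(uv))]@c['W'][:3,:3].T
    o=c['W'][:3,3]; return o+d*((z-o[2])/d[:,2])[:,None]
def cloud(c):
    v,u=np.mgrid[:400,:640]; z=c['z_map']
    p=np.stack([(u-c['cx'])/c['f']*z,(v-c['cy'])/c['f']*z,z],-1)
    return p@c['W'][:3,:3].T+c['W'][:3,3]
def save(n,im): cv2.imwrite('pics/'+n,cv2.cvtColor(im,cv2.COLOR_RGB2BGR))
E
python3 - <<'E'
from h import *
for n in ['scene','side','wrist']:
    c=cam(n); save(n+'0.png',c['image']); np.savez('pics/'+n,**{k:v for k,v in c.items()})
    print(n,c['W'].round(3).tolist(),c['f'],c['cx'],c['cy'])
print(readout.read_state())
E
```

```text
pics
scene [[-0.755, -0.345, 0.558, -0.098], [-0.655, 0.429, -0.622, 0.702], [-0.025, -0.835, -0.55, 0.688], [0.0, 0.0, 0.0, 1.0]] 381.6563372132411 317.226328020669 198.0826994695872
side [[0.997, -0.043, 0.069, 0.467], [-0.081, -0.515, 0.854, -0.9], [-0.002, -0.856, -0.517, 0.556], [0.0, 0.0, 0.0, 1.0]] 386.5346382884494 316.37265228494704 201.41464271452992
wrist [[0.295, -0.904, -0.31, 0.277], [-0.955, -0.28, -0.093, -0.621], [-0.003, 0.323, -0.946, 0.373], [0.0, 0.0, 0.0, 1.0]] 279.392273766377 317.237789748223 199.11192479972365
{'time': 0.15, 'q': array([-1.30889510e+00,  2.64583595e-01,  1.60505103e+00, -3.33073204e-06,
        1.27372670e+00, -3.69057360e-02]), 'joint_vel': array([ 6.78679394e-05, -1.29344996e-03, -2.96190487e-03,  9.41004423e-04,
       -1.05374459e-04,  4.23954514e-04]), 'joint_torque': array([ 9.67768101e-04, -5.15904951e+01, -3.67958307e+01, -6.96917800e-05,
        7.99533940e-03, -1.11590847e-05]), 'tool_pos': array([ 0.19855244, -0.64454067,  0.2302507 ]), 'tcp_rot': array([-2.52646796e+00,  1.86538199e+00,  2.17498294e-03]), 'wrist_force': array([-0.6741725 ,  0.01822582,  0.13434787]), 'torque': array([ 0.0066125 , -0.01727653,  0.03467485]), 'width': 0.9976924762695888}
```

View pics/scene0.png

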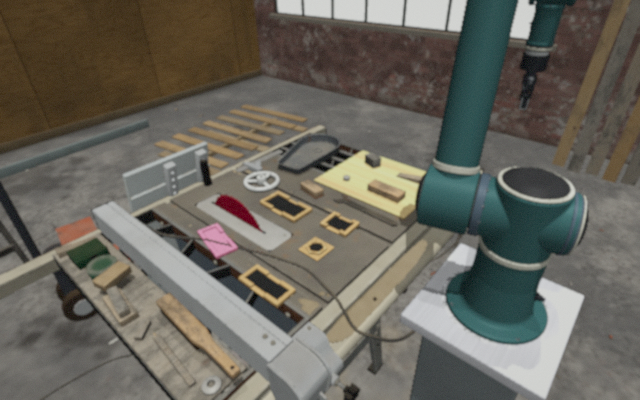

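View pics/side0.png

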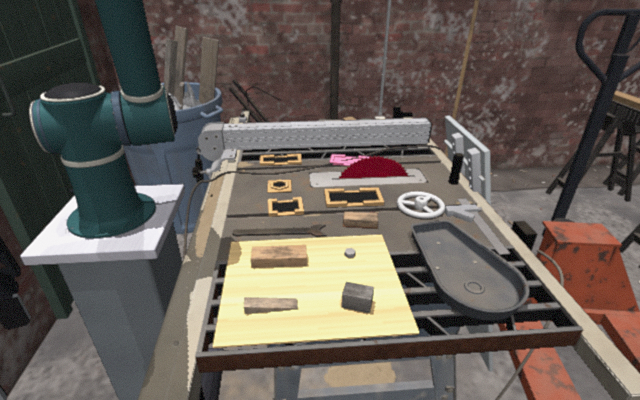

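View pics/wrist0.png

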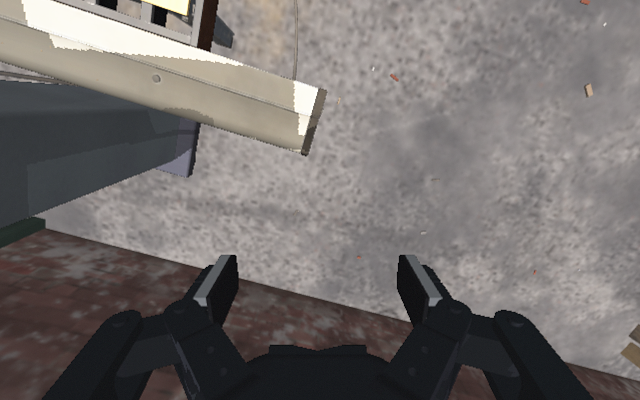

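The side view shows setup block (279,256), wedge (271,304), nut (350,253), stop block (358,296), stop tray (285,206), block tray (354,197), nut tray (279,185), wedge tray (281,159), pink look-alike (348,160), wrench (280,231) and sanding block (361,219). The wrist camera currently sees only the floor.

```bash
python3 - <<'E'
from h import *
c=dict(np.load('pics/side.npz')); P=cloud(c)
px=dict(setup=(279,256),wedge=(271,304),nut=(350,253),stop=(358,296),stopT=(285,206),blockT=(354,197),nutT=(279,185),wedgeT=(281,159),wr=(280,231),sand=(361,219),sheet=(320,275),table=(230,215),blade=(375,165))
for k,(u,v) in px.items(): print(k,np.nanmedian(P[v-2:v+3,u-2:u+3].reshape(-1,3),0).round(3), ray(c,(u,v),0.006).round(3)[0])
# upsampled crop
save('crop_side.png',cv2.resize(c['image'][140:350,190:440],None,fx=3.2,fy=2.8,interpolation=cv2.INTER_CUBIC))
E
```

```text
setup [ 0.439 -0.25   0.031] [ 0.437 -0.219  0.006]
wedge [ 0.423 -0.374  0.018] [ 0.422 -0.362  0.006]
nut [ 0.594 -0.236  0.018] [ 0.597 -0.221  0.006]
stop [ 0.584 -0.39   0.042] [ 0.592 -0.355  0.006]
stopT [ 0.453 -0.007  0.006] [ 0.453 -0.007  0.006]
blockT [0.647 0.026 0.006] [0.647 0.025 0.006]
nutT [0.437 0.112 0.007] [0.437 0.113 0.006]
wedgeT [0.443 0.294 0.006] [0.443 0.295 0.006]
wr [ 0.44  -0.124  0.006] [ 0.44  -0.123  0.006]
sand [ 0.641 -0.113  0.024] [ 0.646 -0.087  0.006]
sheet [ 0.523 -0.289  0.006] [ 0.523 -0.288  0.006]
table [ 0.307 -0.026 -0.002] [ 0.31  -0.04   0.006]
blade [0.731 0.151 0.041] [0.749 0.223 0.006]
```

View pics/crop_side.png

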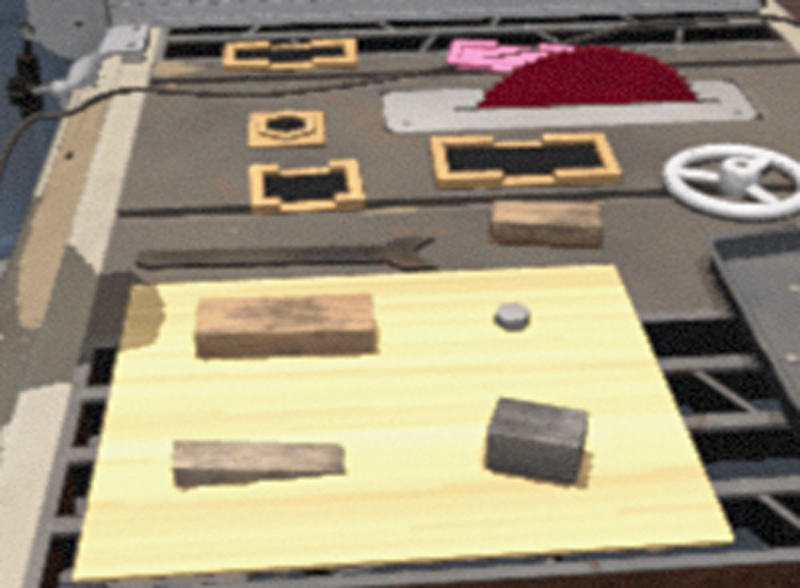

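Crop: all four parts, the four trays and both bystanders are visible. The wedge's thick end is on the left (-x). The pink look-alike and the red blade lie beyond x≈0.6.

```bash
cat >> h.py <<'E'
def rect(xy):
    (c,s,a)=cv2.minAreaRect((np.asarray(xy)[:,:2]*1000).astype(np.float32))
    if s[0]<s[1]: s=s[::-1]; a+=90
    return np.round(c,1), np.round(s,1), round((a+90)%180-90,1)   # centre mm, long/short, long axis yaw deg
def near(P,c,r): return np.hypot(P[...,0]-c[0],P[...,1]-c[1])<r
def blob(m):
    n,l,st,_=cv2.connectedComponentsWithStats(m.astype(np.uint8)); 
    return l==1+np.argmax(st[1:,4])
def plan(x,y,z,yaw,s=None):
    "tool moves to reach pose; yaw (deg) = direction of jaw axis, nearest of the half turns"
    s=s or readout.read_state(); R=Rt.from_rotvec(s['tcp_rot']).as_matrix(); 
    cur=np.degrees(np.arctan2(R[1,0],R[0,0])); d=(yaw-cur+90)%180-90
    yw=np.radians(cur+d); T=np.array([[np.cos(yw),np.sin(yw),0],[np.sin(yw),-np.cos(yw),0],[0,0,-1]])
    rv=Rt.from_matrix(R.T@T).as_rotvec()/0.1
    dw=np.array([x,y,z])-s['tool_pos']
    print('t',s['time'],'pos',s['tool_pos'].round(4),'yaw',cur.round(1),'w',round(s['width'],3),'F',np.round(s['wrist_force'],1))
    print('turn units',rv.round(2),' shift units cur frame',(R.T@dw/.05).round(2),' after-turn frame',(T.T@dw/.05).round(2),'q6',s['q'][5].round(2))
E
python3 - <<'E'
from h import *
c=dict(np.load('pics/side.npz')); P=cloud(c); Z=P[...,2]
for k,xy,lo,hi,r in [('setup',(.439,-.24),.028,.034,.09),('wedge',(.423,-.374),.009,.03,.08),('nut',(.594,-.23),.0155,.021,.03),('stop',(.584,-.37),.039,.045,.06),
  ('stopT',(.453,0),.0105,.016,.08),('blockT',(.647,.026),.0105,.016,.11),('wedgeT',(.443,.294),.0085,.014,.1),('nutT',(.437,.115),.0075,.014,.06),('sand',(.641,-.11),.02,.03,.07),('wrench',(.44,-.12),.0035,.01,.17)]:
    m=near(P,xy,r)&(Z>lo)&(Z<hi); m=blob(m) if k!='wrench' else m
    print(k,m.sum(),*rect(P[m]),'z',np.median(Z[m]).round(4))
s=readout.read_state(); plan(.47,-.27,.35,90)
m=near(P,(.47,.1),.4)&(Z>.03); 
m=near(P,(.6,.1),.25)&(Z>.045); print('tall near trays',P[m].min(0).round(3),P[m].max(0).round(3))
E
```

```text
setup 777 [ 437.7 -235.3] [119.2  48. ] -2.6 z 0.0311
wedge 725 [ 422.5 -369.8] [99.6 28.9] 1.8 z 0.0171
nut 64 [ 594.5 -229.8] [23.4 21.1] 68.5 z 0.018
stop 433 [ 586.2 -374.8] [55.  39.5] -21.1 z 0.0421
stopT 89 [488.6  -9.3] [73.3 23.1] -86.8 z 0.013
blockT 134 [694.1  21.5] [84.7 56.4] 88.2 z 0.0126
wedgeT 67 [487.3 290.8] [66.7 44.7] -88.1 z 0.0106
nutT 89 [438.5 112.2] [57.4 50.2] -89.0 z 0.0094
sand 294 [641.5 -99.6] [83.4 39.1] -11.1 z 0.024
wrench 3670 [ 464.  -141.5] [317.  278.5] 68.6 z 0.0062
t 0.15 pos [ 0.1986 -0.6445  0.2303] yaw -72.9 w 0.998 F [-0.7  0.   0.1]
turn units [0.   0.02 2.99]  shift units cur frame [-5.56 -7.39 -2.38]  after-turn frame [-7.49 -5.43 -2.39] q6 -0.04
tall near trays [0.654 0.144 0.045] [0.802 0.161 0.07 ]
```

```bash
python3 - <<'E'
from h import *
c=dict(np.load('pics/side.npz')); P=cloud(c); Z=P[...,2]
for k,xy,lo,hi,r in [('stopT',(.453,0),.0095,.016,.065),('blockT',(.647,.026),.0095,.016,.1),('wedgeT',(.443,.294),.0085,.014,.09),('nutT',(.437,.115),.0075,.014,.05)]:
    m=near(P,xy,r)&(Z>lo)&(Z<hi)
    print(k,m.sum(),*rect(P[m]))
E
```

```text
stopT 187 [454.  -11.3] [92.4 74.8] 1.8
blockT 292 [643.7  23.2] [157.3  84.7] -2.0
wedgeT 136 [441.3 291. ] [137.6  66.4] -0.3
nutT 89 [438.5 112.2] [57.4 50.2] -89.0
```

```bash
python3 - <<'E'
from h import *
plan(.438,-.235,.16,87.4)
E
```

```text
t 0.15 pos [ 0.1986 -0.6445  0.2303] yaw -72.9 w 0.998 F [-0.7  0.   0.1]
turn units [0.   0.02 3.44]  shift units cur frame [-6.42 -6.99  1.42]  after-turn frame [-8.4  -4.41  1.41] q6 -0.04
```

Call:
servo_tool:
  series:
    - [[0,0,0],[0,0,0.86],1]
    - [[0,0,0],[0,0,0.86],1]
    - [[0,0,0],[0,0,0.86],1]
    - [[0,0,0],[0,0,0.86],1]
  grip_force: 40

```text
time: 0.55
tool_pos: [0.1986, -0.6448, 0.2307]
tcp_rot: [-2.166, 2.275, 0.001]
wrist_force: [0.3, 0.7, -0.6]
width: 0.999
```

Call:
servo_tool:
  series:
    - [[-0.6,-0.5,0],[0,0,0],1]
    - [[-0.8,-0.5,0],[0,0,0],1]
    - [[-0.8,-0.5,0],[0,0,0],1]
    - [[-0.8,-0.5,0],[0,0,0],1]
    - [[-0.8,-0.5,0],[0,0,0],1]
    - [[-0.8,-0.5,0],[0,0,0],1]
    - [[-0.8,-0.5,0],[0,0,0],1]
    - [[-0.8,-0.5,0.2],[0,0,0],1]

```text
time: 1.35
tool_pos: [0.4139, -0.3434, 0.2226]
tcp_rot: [-2.17, 2.271, -0.005]
wrist_force: [0.0, -0.2, -0.2]
width: 1.004
```

Call:
servo_tool:
  series:
    - [[-0.8,-0.3,0.3],[0,0,0],1]
    - [[-0.8,0,0.5],[0,0,0],1]
    - [[-0.6,0,0.4],[0,0,0],1]
    - [[0,0,0],[0,0,0],1]
    - [[0,0,0],[0,0,0],1]

```text
time: 1.85
tool_pos: [0.4321, -0.2346, 0.1608]
tcp_rot: [2.172, -2.269, -0.001]
wrist_force: [-0.7, -0.3, 0.4]
width: 0.999
```

```bash
python3 - <<'E'
from h import *
plan(.438,-.235,.009,87.4)
c=cam('wrist'); save('w1.png',c['image']); plan(.438,-.235,.009,87.4)
E
```

```text
t 1.85 pos [ 0.4321 -0.2346  0.1608] yaw -92.5 w 0.999 F [-0.7 -0.3  0.4]
turn units [0.01 0.   0.02]  shift units cur frame [ 0.   -0.12  3.03]  after-turn frame [ 0.   -0.12  3.04] q6 1.07
t 1.9 pos [ 0.4329 -0.2357  0.1618] yaw -92.6 w 1.003 F [-0.6  0.3  0.7]
turn units [-0.01 -0.01  0.01]  shift units cur frame [-0.02 -0.1   3.06]  after-turn frame [-0.02 -0.1   3.06] q6 1.07
```

View pics/w1.png

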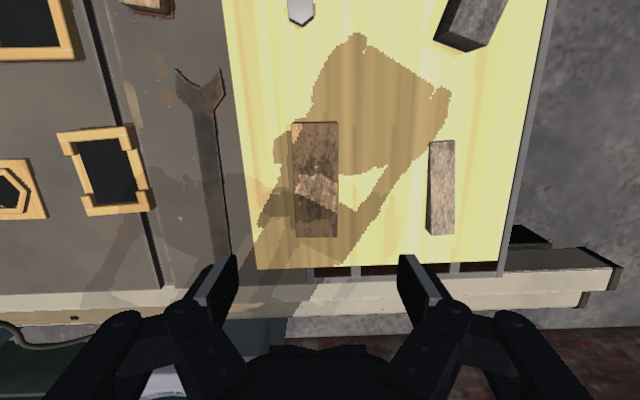

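The wrist view shows the setup block straight ahead, centred at about (315,180) between the jaws. Its orientation matches, and the wrench (205,150) is clear of the fingers.

Call:
servo_tool:
  series:
    - [[0,-0.1,0.6],[0,0,0],1]
    - [[0,0,0.7],[0,0,0],1]
    - [[0,0,0.7],[0,0,0],1]
    - [[0,0,0.5],[0,0,0],1]
    - [[0,0,0.36],[0,0,0],1]
    - [[0,0,0.2],[0,0,0],1]
    - [[0,0,0],[0,0,0],0.3]
    - [[0,0,0],[0,0,0],0.3]

```text
time: 2.7
tool_pos: [0.4384, -0.2367, 0.0093]
tcp_rot: [-2.169, 2.272, -0.003]
wrist_force: [-0.7, -0.5, -0.3]
width: 0.697
```

Call:
servo_tool:
  series:
    - [[0,0,0],[0,0,0],0.3]
    - [[0,0,0],[0,0,0],0.3]
    - [[0,0,0],[0,0,0],0.3]
    - [[0,0,0],[0,0,0],0.3]
    - [[0,0,0],[0,0,0],0.3]

```text
time: 3.2
tool_pos: [0.4389, -0.2365, 0.01]
tcp_rot: [-2.17, 2.27, -0.005]
wrist_force: [-1.2, -1.1, 6.4]
width: 0.518
```

Call:
servo_tool:
  series:
    - [[0,0,-0.4],[0,0,0],0.3]
    - [[0,0,-0.8],[0,0,0],0.3]
    - [[0,0,-0.9],[0,0,0],0.3]
    - [[0,-0.6,-0.4],[0,0,0],0.3]
    - [[-0.6,-0.8,0],[0,0,0],0.3]
    - [[-0.8,-0.8,0],[0,0,0],0.3]
    - [[-0.8,-0.8,0],[0,0,0],0.3]
    - [[-0.8,-0.6,0],[0,0,0],0.3]

```text
time: 4.0
tool_pos: [0.6159, -0.1015, 0.1335]
tcp_rot: [-2.17, 2.271, -0.001]
wrist_force: [0.8, -0.7, -1.6]
width: 0.52
```

Call:
servo_tool:
  series:
    - [[-0.8,-0.5,0],[0,0,0],0.3]
    - [[-0.8,0,0],[0,0,0],0.3]
    - [[-0.4,0,0],[0,0,0],0.3]
    - [[0,0,0],[0,0,0],0.3]
    - [[0,0,0],[0,0,0],0.3]

```text
time: 4.5
tool_pos: [0.6434, -0.0035, 0.133]
tcp_rot: [2.172, -2.269, -0.0]
wrist_force: [0.5, 0.2, -1.6]
width: 0.521
```

```bash
python3 - <<'E'
from h import *
c=cam('wrist'); save('w2.png',c['image']); plan(.645,.024,.011,88)
P=cloud(c);Z=P[...,2]
for k,xy,lo,hi,r in [('blockT',(.645,.024),.0095,.016,.1),('held',(.645,.024),.05,.3,.1)]:
    m=near(P,xy,r)&(Z>lo)&(Z<hi); print(k,m.sum(),*(rect(P[m]) if m.any() else ''))
E
```

```text
t 4.55 pos [ 0.6435 -0.0043  0.1331] yaw -92.6 w 0.517 F [-1.3 -0.6 -1. ]
turn units [ 0.   -0.01 -0.1 ]  shift units cur frame [-0.57 -0.01  2.44]  after-turn frame [-0.57 -0.01  2.44] q6 1.57
blockT 2554 [649.1  25.6] [146.7  82.1] -1.5
held 54541 [651.1  -4.3] [108.  103.8] 41.1
```

View pics/w2.png

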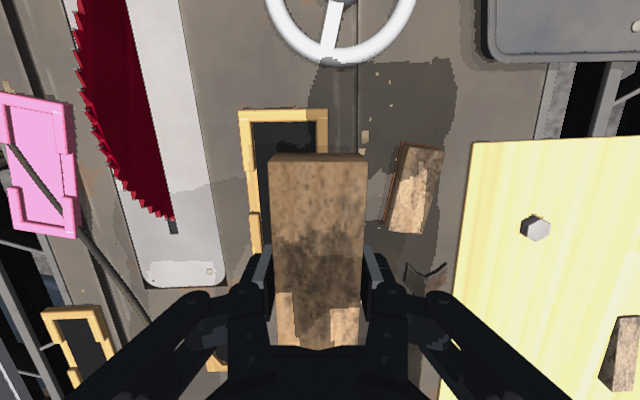

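The held block is square in the jaws at (318,240), with the tray's far end showing behind it at (285,115). The tray's wrist measurement (y=25.6 mm) agrees with the side camera. Next is lowering.

Call:
servo_tool:
  series:
    - [[-0.6,-0.01,0.4],[0,0,-0.1],0.3]
    - [[0,0,0.6],[0,0,0],0.3]
    - [[0,0,0.6],[0,0,0],0.3]
    - [[0,0,0.4],[0,0,0],0.3]
    - [[0,0,0.25],[0,0,0],0.3]
    - [[0,0,0.18],[0,0,0],0.3]
    - [[0,0,0],[0,0,0],0.3]
    - [[0,0,0],[0,0,0],0.3]

```text
time: 5.35
tool_pos: [0.6466, 0.0256, 0.0127]
tcp_rot: [-2.18, 2.26, -0.002]
wrist_force: [-0.3, -0.5, -0.8]
width: 0.52
```

```bash
python3 - <<'E'
from h import *
plan(.645,.0255,.0105,88)
E
```

```text
t 5.35 pos [0.6466 0.0256 0.0127] yaw -92.1 w 0.52 F [-0.3 -0.5 -0.8]
turn units [-0.02  0.   -0.01]  shift units cur frame [0.   0.03 0.04]  after-turn frame [0.   0.03 0.04] q6 1.61
```

Call:
servo_tool:
  series:
    - [[0,0.03,0.04],[0,0,0],0.3]
    - [[0,0,0],[0,0,0],0.75]
    - [[0,0,0],[0,0,0],0.75]
    - [[0,0,0],[0,0,0],0.75]
    - [[0,0,-0.4],[0,0,0],0.75]
    - [[0,0,-0.8],[0,0,0],1]
    - [[0,0,-0.8],[0,0,0],1]
    - [[0,0,-0.8],[0,0,0],1]

```text
time: 6.15
tool_pos: [0.6439, 0.0263, 0.1511]
tcp_rot: [2.182, -2.26, -0.0]
wrist_force: [1.0, -0.7, 0.3]
width: 1.001
```

```bash
python3 - <<'E'
from h import *
c=cam('side'); P=cloud(c);Z=P[...,2]; save('s2.png',c['image'])
m=near(P,(.645,.025),.09)&(Z>.028)&(Z<.034); print(m.sum(),*rect(P[m]), np.median(Z[m]))
plan(.586,-.374,.13,-21.1+90)
plan(.4225,-.3695,.13,91.8)
E
```

```text
374 [643.7  22.8] [119.8  50.9] -2.6 0.03097576287684778
t 6.2 pos [0.6488 0.0263 0.1601] yaw -92.0 w 0.997 F [ 0.8 -0.5  5.4]
turn units [-0.12  0.02  3.33]  shift units cur frame [8.05 0.98 0.59]  after-turn frame [ 7.92 -1.71  0.6 ] q6 1.61
t 6.2 pos [0.6488 0.0263 0.1601] yaw -92.0 w 0.997 F [ 0.8 -0.5  5.4]
turn units [-0.12  0.   -0.66]  shift units cur frame [8.07 4.25 0.55]  after-turn frame [7.77 4.77 0.6 ] q6 1.61
```

Call:
servo_tool:
  series:
    - [[0.4,0,0],[0,0,0.83],1]
    - [[0.4,0,0],[0,0,0.83],1]
    - [[0.4,0,0],[0,0,0.83],1]
    - [[0.4,0,0],[0,0,0.83],1]
    - [[0.8,-0.3,0],[0,0,0],1]
    - [[0.8,-0.3,0],[0,0,0],1]
    - [[0.8,-0.3,0],[0,0,0],1]
    - [[0.8,-0.3,0],[0,0,0],1]

```text
time: 7.0
tool_pos: [0.63, -0.2248, 0.1499]
tcp_rot: [-1.779, 2.589, -0.001]
wrist_force: [0.8, 0.8, 0.6]
width: 1.002
```

Call:
servo_tool:
  series:
    - [[0.8,-0.3,0],[0,0,0],1]
    - [[0.8,0,0],[0,0,0],1]
    - [[0.8,0,0],[0,0,0],1]
    - [[0.4,0,0],[0,0,0],1]
    - [[0,0,0],[0,0,0],1]
    - [[0,0,0],[0,0,0],1]

```text
time: 7.6
tool_pos: [0.5939, -0.359, 0.1496]
tcp_rot: [-1.777, 2.59, 0.001]
wrist_force: [0.4, 1.1, -0.7]
width: 1.0
```

```bash
python3 - <<'E'
from h import *
plan(.586,-.374,.012,-21.1+90)
E
```

```text
t 7.6 pos [ 0.5939 -0.359   0.1496] yaw -111.1 w 1.0 F [ 0.4  1.1 -0.7]
turn units [0.   0.01 0.  ]  shift units cur frame [0.34 0.04 2.75]  after-turn frame [0.34 0.04 2.75] q6 1.36
```

Call:
servo_tool:
  series:
    - [[0.34,0.04,0.3],[0,0,0],1]
    - [[0,0,0.7],[0,0,0],1]
    - [[0,0,0.7],[0,0,0],1]
    - [[0,0,0.5],[0,0,0],1]
    - [[0,0,0.35],[0,0,0],1]
    - [[0,0,0.2],[0,0,0],1]
    - [[0,0,0],[0,0,0],0.3]
    - [[0,0,0],[0,0,0],0.2]

```text
time: 8.4
tool_pos: [0.5867, -0.3749, 0.0133]
tcp_rot: [-1.779, 2.589, -0.002]
wrist_force: [0.5, 0.3, 0.1]
width: 0.691
```

Call:
servo_tool:
  series:
    - [[0,0,0],[0,0,0],0.2]
    - [[0,0,0],[0,0,0],0.2]
    - [[0,0,0],[0,0,0],0.2]
    - [[0,0,0],[0,0,0],0.2]
    - [[0,0,0],[0,0,0],0.2]
    - [[0,0,0],[0,0,0],0.2]

```text
time: 9.0
tool_pos: [0.5873, -0.3755, 0.0145]
tcp_rot: [-1.778, 2.589, -0.005]
wrist_force: [0.7, 0.4, 6.5]
width: 0.416
```

```bash
python3 - <<'E'
from h import *
plan(.454,-.010,.12,91.8)
E
```

```text
t 9.0 pos [ 0.5873 -0.3755  0.0145] yaw -111.0 w 0.416 F [0.7 0.4 6.5]
turn units [-0.03 -0.02 -3.99]  shift units cur frame [-5.86  5.11 -2.13]  after-turn frame [-7.39  2.44 -2.11] q6 1.33
```

Call:
servo_tool:
  series:
    - [[0,0,-0.5],[0,0,0],0.2]
    - [[0,0,-0.8],[0,0,0],0.2]
    - [[0,0,-0.8],[0,0,0],0.2]
    - [[0,0,0],[0,0,-0.8],0.2]
    - [[0,0,0],[0,0,-0.8],0.2]
    - [[0,0,0],[0,0,-0.8],0.2]
    - [[0,0,0],[0,0,-0.8],0.2]
    - [[0,0,0],[0,0,-0.8],0.2]

```text
time: 9.8
tool_pos: [0.5854, -0.3744, 0.117]
tcp_rot: [2.261, -2.181, -0.001]
wrist_force: [0.2, -0.1, -0.4]
width: 0.417
```

Call:
servo_tool:
  series:
    - [[-0.7,0.3,0],[0,0,0],0.2]
    - [[-0.8,0.3,0],[0,0,0],0.2]
    - [[-0.8,0.3,0],[0,0,0],0.2]
    - [[-0.8,0.3,0],[0,0,0],0.2]
    - [[-0.8,0.3,0],[0,0,0],0.2]
    - [[-0.8,0.3,0],[0,0,0],0.2]
    - [[-0.8,0.3,0],[0,0,0],0.2]
    - [[-0.8,0.3,0],[0,0,0],0.2]

```text
time: 10.6
tool_pos: [0.4544, -0.0623, 0.1172]
tcp_rot: [-2.257, 2.185, 0.0]
wrist_force: [0.8, -0.2, 0.2]
width: 0.418
```

Call:
servo_tool:
  series:
    - [[-0.6,0,0],[0,0,0],0.2]
    - [[0,0,0],[0,0,0],0.2]
    - [[0,0,0],[0,0,0],0.2]

```text
time: 10.9
tool_pos: [0.4545, -0.0333, 0.1174]
tcp_rot: [2.26, -2.182, 0.001]
wrist_force: [0.3, 0.2, -1.0]
width: 0.413
```

```bash
python3 - <<'E'
from h import *
plan(.455,-.009,.015,91.8)
c=cam('side'); P=cloud(c);Z=P[...,2]; s=readout.read_state()
m=near(P,s['tool_pos'],.1)&(Z<.016)&(Z>.0095)&(P[...,0]<.52)&(P[...,0]>.39)&(P[...,1]>-.08); print(*rect(P[m]))
c=cam('wrist'); P=cloud(c);Z=P[...,2]; save('w3.png',c['image'])
m=near(P,(.454,-.01),.065)&(Z<.016)&(Z>.0095); print(m.sum(),*rect(P[m]))
E
```

```text
t 10.9 pos [ 0.4545 -0.0333  0.1174] yaw -88.0 w 0.413 F [ 0.3  0.2 -1. ]
turn units [-0.   -0.01  0.03]  shift units cur frame [-0.49 -0.03  2.05]  after-turn frame [-0.49 -0.02  2.05] q6 1.41
[453.9 -11.4] [92.2 73.7] 1.9
1795 [453.2  -9.4] [93.1 72.9] 2.8
```

View pics/w3.png

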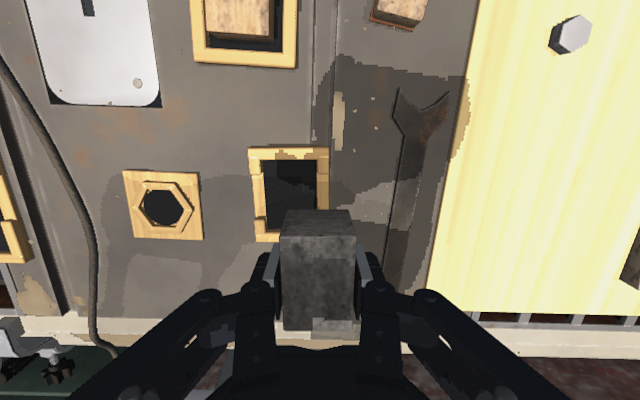

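The stop block is held square at (318,265), with its tray below it at (290,190). The nut tray is at (162,205), and the setup block sits in its tray at (245,25).

Call:
servo_tool:
  series:
    - [[-0.48,-0.01,0.3],[0,0,0],0.2]
    - [[0,0,0.6],[0,0,0],0.2]
    - [[0,0,0.5],[0,0,0],0.2]
    - [[0,0,0.35],[0,0,0],0.2]
    - [[0,0,0.2],[0,0,0],0.2]
    - [[0,0,0.1],[0,0,0],0.2]
    - [[0,0,0],[0,0,0],0.2]
    - [[0,0,0],[0,0,0],0.2]

```text
time: 11.8
tool_pos: [0.4555, -0.0102, 0.0156]
tcp_rot: [-2.256, 2.185, -0.002]
wrist_force: [-0.3, -0.1, -1.0]
width: 0.412
```

Call:
servo_tool:
  series:
    - [[0,0,0],[0,0,0],0.75]
    - [[0,0,0],[0,0,0],0.75]
    - [[0,0,0],[0,0,0],0.75]
    - [[0,0,0],[0,0,0],0.75]
    - [[0,0,-0.4],[0,0,0],0.75]
    - [[0,0,-0.8],[0,0,0],1]
    - [[0,0,-0.8],[0,0,0],1]
    - [[0,0,0],[0,0,0],1]

```text
time: 12.6
tool_pos: [0.4593, -0.01, 0.1208]
tcp_rot: [-2.252, 2.179, -0.014]
wrist_force: [1.7, -0.3, -0.1]
width: 0.997
```

```bash
python3 - <<'E'
from h import *
c=cam('side'); P=cloud(c);Z=P[...,2]
m=near(P,(.455,-.01),.06)&(Z>.039)&(Z<.045); print(m.sum(),*(rect(P[m]) if m.any() else ''), np.median(Z[m]))
m=near(P,(.455,-.01),.06)&(Z>.02)&(Z<.05); print(m.sum(),P[m].max(0))
plan(.4225-.010,-.369,.14,91.8)
E
```

```text
159 [453.5 -12.5] [53.  40.9] 5.7 0.042194595266699775
289 [0.48090868 0.00863552 0.04440839]
t 12.65 pos [ 0.4574 -0.0098  0.1182] yaw -88.1 w 1.002 F [-0.2  0.4 -0.5]
turn units [-0.08 -0.01  0.02]  shift units cur frame [ 7.15  1.13 -0.44]  after-turn frame [ 7.15  1.12 -0.44] q6 1.46
```

Call:
servo_tool:
  series:
    - [[0.4,0,-0.4],[0,0,0],1]
    - [[0.8,0.1,0],[0,0,0],1]
    - [[0.8,0.2,0],[0,0,0],1]
    - [[0.8,0.2,0],[0,0,0],1]
    - [[0.8,0.2,0],[0,0,0],1]
    - [[0.8,0.2,0],[0,0,0],1]
    - [[0.8,0.2,0],[0,0,0],1]
    - [[0.8,0,0],[0,0,0],1]

```text
time: 13.45
tool_pos: [0.4068, -0.3119, 0.1327]
tcp_rot: [2.256, -2.185, -0.006]
wrist_force: [0.8, 0.2, 0.4]
width: 1.002
```

Call:
servo_tool:
  series:
    - [[0.8,0,0],[0,0,0],1]
    - [[0.35,0,0],[0,0,0],1]
    - [[0,0,0],[0,0,0],1]
    - [[0,0,0],[0,0,0],1]

```text
time: 13.85
tool_pos: [0.4103, -0.3675, 0.1334]
tcp_rot: [-2.256, 2.185, 0.005]
wrist_force: [-0.6, -0.3, -0.2]
width: 0.998
```

```bash
python3 - <<'E'
from h import *
plan(.4125,-.369,.0095,91.8)
c=dict(np.load('pics/side.npz')); P=cloud(c); Z=P[...,2]
for x in (.385,.4,.42,.44,.46):
    m=(abs(P[...,0]-x)<.005)&(abs(P[...,1]+.37)<.02); print(x,np.percentile(Z[m],95).round(4))
E
```

```text
t 13.85 pos [ 0.4103 -0.3675  0.1334] yaw -88.2 w 0.998 F [-0.6 -0.3 -0.2]
turn units [0.02 0.03 0.01]  shift units cur frame [ 0.04 -0.05  2.48]  after-turn frame [ 0.03 -0.04  2.48] q6 0.76
0.385 0.0254
0.4 0.0229
0.42 0.0199
0.44 0.0169
0.46 0.0136
```

Call:
servo_tool:
  series:
    - [[0.04,-0.04,0.3],[0,0,0],1]
    - [[0,0,0.7],[0,0,0],1]
    - [[0,0,0.6],[0,0,0],1]
    - [[0,0,0.45],[0,0,0],0.7]
    - [[0,0,0.3],[0,0,0],0.7]
    - [[0,0,0.16],[0,0,0],0.7]
    - [[0,0,0],[0,0,0],0.5]
    - [[0,0,0],[0,0,0],0.1]

```text
time: 14.65
tool_pos: [0.4138, -0.371, 0.01]
tcp_rot: [-2.258, 2.184, -0.002]
wrist_force: [-0.7, 0.2, 0.1]
width: 0.369
```

Call:
servo_tool:
  series:
    - [[0,0,0],[0,0,0],0.1]
    - [[0,0,0],[0,0,0],0.1]
    - [[0,0,0],[0,0,0],0.1]
    - [[0,0,0],[0,0,0],0.1]
    - [[0,0,0],[0,0,0],0.1]
    - [[0,0,0],[0,0,0],0.1]

```text
time: 15.25
tool_pos: [0.414, -0.3716, 0.0106]
tcp_rot: [-2.257, 2.185, -0.004]
wrist_force: [-0.0, 0.1, 6.4]
width: 0.289
```

```bash
python3 - <<'E'
from h import *
plan(.432,.292,.12,89.7)
E
```

```text
t 15.25 pos [ 0.414  -0.3716  0.0106] yaw -88.1 w 0.289 F [-0.   0.1  6.4]
turn units [-0.02 -0.02  0.38]  shift units cur frame [-13.25  -0.8   -2.21]  after-turn frame [-13.27  -0.29  -2.19] q6 0.76
```

```bash
python3 - <<'E'
from h import *
c=dict(np.load('pics/side.npz')); P=cloud(c); Z=P[...,2]
for y in np.arange(.2,.6,.03):
    m=(abs(P[...,0]-.44)<.1)&(abs(P[...,1]-y)<.015)&(Z<.4); print(y.round(2),m.sum(),Z[m].max().round(3) if m.any() else '')
E
```

```text
0.2 309 0.011
0.23 132 0.01
0.26 424 0.013
0.29 201 0.013
0.32 124 0.014
0.35 105 0.003
0.38 243 0.081
0.41 1225 0.081
0.44 306 0.081
0.47 21 0.079
0.5 0 
0.53 0 
0.56 0 
0.59 0
```

Call:
servo_tool:
  series:
    - [[0,0,-0.5],[0,0,0],0.1]
    - [[0,0,-0.8],[0,0,0],0.1]
    - [[0,0,-0.8],[0,0,0.19],0.1]
    - [[-0.4,0,-0.1],[0,0,0.19],0.1]
    - [[-0.8,0,0],[0,0,0],0.1]
    - [[-0.8,0,0],[0,0,0],0.1]
    - [[-0.8,0,0],[0,0,0],0.1]
    - [[-0.8,0,0],[0,0,0],0.1]

```text
time: 16.05
tool_pos: [0.4131, -0.1893, 0.1191]
tcp_rot: [-2.215, 2.228, 0.0]
wrist_force: [-0.1, 0.7, -0.6]
width: 0.29
```

```bash
python3 - <<'E'
from h import *
plan(.433,.292,.12,89.7)
E
```

```text
t 16.05 pos [ 0.4131 -0.1893  0.1191] yaw -90.3 w 0.29 F [-0.1  0.7 -0.6]
turn units [ 0.    0.   -0.01]  shift units cur frame [-9.63 -0.34 -0.02]  after-turn frame [-9.63 -0.35 -0.02] q6 1.09
```

Call:
servo_tool:
  series:
    - [[-0.8,-0.1,0],[0,0,0],0.1]
    - [[-0.8,-0.1,0],[0,0,0],0.1]
    - [[-0.8,-0.1,0],[0,0,0],0.1]
    - [[-0.8,0,0],[0,0,0],0.1]
    - [[-0.8,0,0],[0,0,0],0.1]
    - [[-0.8,0,0],[0,0,0],0.1]
    - [[-0.8,0,0],[0,0,0],0.1]
    - [[-0.8,0,0],[0,0,0],0.1]

```text
time: 16.85
tool_pos: [0.4298, 0.1307, 0.1193]
tcp_rot: [-2.216, 2.227, -0.0]
wrist_force: [0.5, 1.3, 0.7]
width: 0.288
```

Call:
servo_tool:
  series:
    - [[-0.8,0,0],[0,0,0],0.1]
    - [[-0.6,0,0],[0,0,0],0.1]
    - [[-0.3,0,0],[0,0,0],0.1]
    - [[0,0,0],[0,0,0],0.1]
    - [[0,0,0],[0,0,0],0.1]

```text
time: 17.35
tool_pos: [0.4304, 0.2135, 0.1189]
tcp_rot: [2.215, -2.226, 0.0]
wrist_force: [0.2, -1.0, 0.4]
width: 0.287
```

```bash
python3 - <<'E'
from h import *
plan(.4328,.292,.0106,89.7)
c=cam('wrist'); P=cloud(c);Z=P[...,2]; save('w4.png',c['image'])
m=near(P,(.4413,.292),.09)&(Z<.014)&(Z>.0085); print(m.sum(),*rect(P[m]))
m=near(P,(.43,.27),.09)&(Z<.15)&(Z>.08)
E
```

```text
t 17.35 pos [0.4304 0.2135 0.1189] yaw -90.3 w 0.287 F [ 0.2 -1.   0.4]
turn units [ 0.01 -0.01  0.01]  shift units cur frame [-1.57 -0.04  2.17]  after-turn frame [-1.57 -0.04  2.17] q6 1.98
3421 [441.3 266. ] [137.6 118. ] 0.5
```

View pics/w4.png

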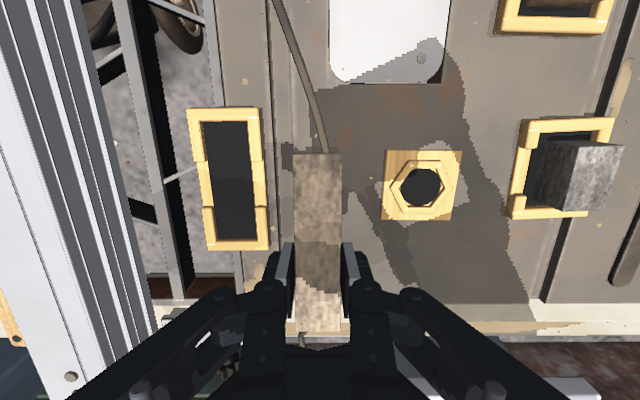

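The wedge is held straight at (317,235). Its tray is at (230,180), the nut tray at (422,187), and the stop block is in its tray at (570,165). The cord at (310,60) spoiled the mask, so I'll re-measure with it excluded.

```bash
python3 - <<'E'
from h import *
plan(.4328,.2925,.0106,89.7)
c=cam('wrist'); P=cloud(c);Z=P[...,2]
m=near(P,(.4413,.292),.09)&(Z<.014)&(Z>.0085)&(P[...,1]>.245); print(m.sum(),*rect(P[m]))
m=near(P,(.4385,.113),.045)&(Z<.014)&(Z>.0085); print('nutT',m.sum(),*rect(P[m]))
m=np.zeros((400,640),bool); m[165:235,300:335]=1
q=P[m]; A=np.c_[q[:,:2],np.ones(len(q))]; k=np.linalg.lstsq(A,q[:,2],rcond=None)[0]; print('slope',k.round(3))
b=(Z>.09)&(Z<.2); b[:, :290]=0; b[:,346:]=0; b[245:]=0; print('wedge far end',P[b].max(0).round(4),P[b][:,1].mean().round(4))
E
```

```text
t 17.4 pos [0.4305 0.2131 0.1189] yaw -90.3 w 0.287 F [-0.5  0.5  0.9]
turn units [ 0.01 -0.01 -0.  ]  shift units cur frame [-1.59 -0.04  2.17]  after-turn frame [-1.59 -0.04  2.17] q6 1.98
3417 [440.7 293.6] [138.  63.] 0.2
nutT 1242 [437.3 114.8] [58.5 51.6] 89.3
slope [-0.014 -0.002  0.13 ]
wedge far end [0.4887 0.2273 0.1282] 0.212
```

Call:
servo_tool:
  series:
    - [[-0.6,-0.03,0],[0,0,0],0.1]
    - [[-0.6,0,0.1],[0,0,0],0.1]
    - [[-0.41,0,0.3],[0,0,0],0.1]
    - [[0,0,0.6],[0,0,0],0.1]
    - [[0,0,0.5],[0,0,0],0.1]
    - [[0,0,0.3],[0,0,0],0.1]
    - [[0,0,0],[0,0,0],0.1]
    - [[0,0,0],[0,0,0],0.1]

```text
time: 18.25
tool_pos: [0.433, 0.2937, 0.0294]
tcp_rot: [2.214, -2.228, -0.0]
wrist_force: [0.2, 0.4, -0.2]
width: 0.288
```

```bash
python3 - <<'E'
from h import *
plan(.4323,.2935,.011,89.9)
E
```

```text
t 18.25 pos [0.433  0.2937 0.0294] yaw -90.4 w 0.288 F [ 0.2  0.4 -0.2]
turn units [ 0.   -0.   -0.05]  shift units cur frame [0.   0.01 0.37]  after-turn frame [0.   0.01 0.37] q6 2.13
```

Lower slowly in small steps and let the grip force drop so that the tilted wedge can swing flat.

Call:
servo_tool:
  series:
    - [[0,0,0.1],[0,0,0],0.1]
    - [[0,0,0.08],[0,0,0],0.1]
    - [[0,0,0.06],[0,0,0],0.1]
    - [[0,0,0.06],[0,0,0],0.1]
    - [[0,0,0.05],[0,0,0],0.1]
    - [[0,0,0],[0,0,0],0.1]
    - [[0,0,0],[0,0,0],0.1]
  grip_force: 20

```text
time: 18.95
tool_pos: [0.4326, 0.2947, 0.0117]
tcp_rot: [2.216, -2.227, -0.0]
wrist_force: [-0.3, 0.3, -0.1]
width: 0.289
```

Call:
servo_tool:
  series:
    - [[0,0,0],[0,0,0],0.5]
    - [[0,0,0],[0,0,0],0.5]
    - [[0,0,0],[0,0,0],0.5]
    - [[0,0,0],[0,0,0],0.5]
    - [[0,0,-0.4],[0,0,0],0.5]
    - [[0,0,-0.8],[0,0,0],0.7]
    - [[0,0,-0.8],[0,0,0],1]
    - [[0,0,-0.4],[0,0,0],1]

```text
time: 19.75
tool_pos: [0.4345, 0.2958, 0.1357]
tcp_rot: [-2.212, 2.223, -0.002]
wrist_force: [-0.2, 0.1, -0.7]
width: 0.979
```

Call:
servo_tool:
  series:
    - [[0.8,0,0],[0,0,0],1]
    - [[0.8,0,0],[0,0,0],1]
    - [[0,0,0],[0,0,0],1]

```text
time: 20.05
tool_pos: [0.4316, 0.2114, 0.1317]
tcp_rot: [2.211, -2.229, 0.001]
wrist_force: [-0.2, -0.2, 0.1]
width: 1.004
```

```bash
python3 - <<'E'
from h import *
c=cam('wrist'); P=cloud(c);Z=P[...,2]; save('w5.png',c['image'])
m=near(P,(.441,.2935),.065)&(abs(P[...,1]-.2935)<.02)&(Z>.0095)&(Z<.035); 
q=P[m]; print(m.sum(),*rect(q),np.percentile(Z[m],[1,50,99]).round(4))
A=np.c_[q[:,:2]-[.441,.2935],np.ones(len(q))]; k=np.linalg.lstsq(A,q[:,2],rcond=None)[0]; print('slope',k.round(4))
plan(.594,-.2285,.13,68.5)
E
```

```text
3597 [440.9 293.1] [129.6  39.4] 0.2 [0.0099 0.0165 0.0266]
slope [-0.0915  0.0469  0.0173]
t 20.1 pos [0.432  0.2131 0.1318] yaw -90.5 w 0.997 F [-0.1  1.  -0.5]
turn units [ 0.   -0.    3.67]  shift units cur frame [ 8.8  -3.31  0.04]  after-turn frame [ 7.03 -6.25  0.04] q6 1.99
```

View pics/w5.png

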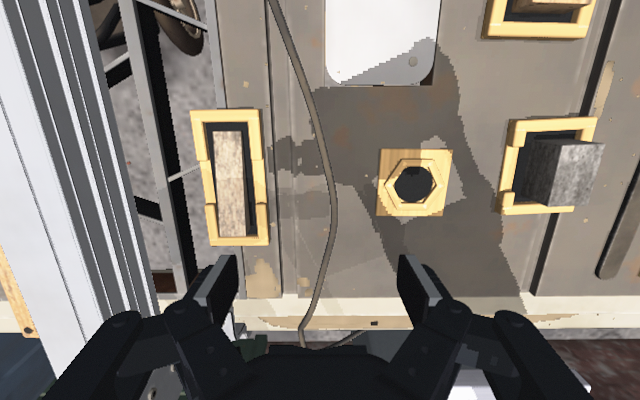

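The wedge lies in its tray at (230,180), clear of the walls. Next I move towards the nut and look again from closer.

Call:
servo_tool:
  series:
    - [[0.5,-0.2,0],[0,0,0],1]
    - [[0.8,-0.2,0],[0,0,0],1]
    - [[0.8,-0.2,0],[0,0,0],1]
    - [[0.8,-0.2,0],[0,0,0],1]
    - [[0.8,-0.2,0],[0,0,0],1]
    - [[0.8,-0.2,0],[0,0,0],1]
    - [[0.8,-0.2,0],[0,0,0],1]
    - [[0.8,-0.2,0],[0,0,0],1]

```text
time: 20.9
tool_pos: [0.5117, -0.0915, 0.1318]
tcp_rot: [-2.216, 2.226, -0.0]
wrist_force: [0.0, 0.5, 0.1]
width: 0.998
```

Call:
servo_tool:
  series:
    - [[0.8,-0.2,0],[0,0,0],1]
    - [[0.8,0,0],[0,0,0],1]
    - [[0.8,0,0],[0,0,0],1]
    - [[0.4,0,0],[0,0,0],1]
    - [[0,0,0],[0,0,0],1]
    - [[0,0,0],[0,0,0],1]

```text
time: 21.5
tool_pos: [0.5204, -0.2303, 0.1314]
tcp_rot: [-2.214, 2.228, 0.001]
wrist_force: [0.1, 0.6, -0.8]
width: 1.0
```

```bash
python3 - <<'E'
from h import *
c=cam('wrist'); P=cloud(c);Z=P[...,2]
m=near(P,(.594,-.2285),.03)&(Z>.0165)&(Z<.021); q=P[m]*1000; print(m.sum(),*rect(P[m]))
for a in range(0,180,10):
    d=q[:,:2]@[np.cos(np.radians(a)),np.sin(np.radians(a))]; print(a,np.ptp(d).round(1),end='; ')
x,y=P[m][:,:2].max(0)/2+P[m][:,:2].min(0)/2; print(x,y)
plan(x,y,.011,70)
c=cam('side'); P=cloud(c);Z=P[...,2]
m=(abs(P[...,1]-.2905)<.006)&(abs(P[...,0]-.441)<.044)&(Z>.0085)&(Z<.03); q=P[m]; print('wedge',m.sum(),np.polyfit(q[:,0]-.441,q[:,2],1))
c=dict(np.load('pics/side.npz')); P=cloud(c); Z=P[...,2]
m=(abs(P[...,1]+.369)<.006)&(abs(P[...,0]-.4225)<.044)&(Z>.0085)&(Z<.03); q=P[m]; print('wedge before',m.sum(),np.polyfit(q[:,0]-.4225,q[:,2],1))
E
```

```text
589 [ 594.3 -227. ] [24.4 22.1] 0.1
0 24.4; 10 24.6; 20 24.0; 30 22.7; 40 23.1; 50 24.3; 60 24.8; 70 24.5; 80 23.5; 90 22.1; 100 23.2; 110 24.5; 120 25.0; 130 24.8; 140 24.1; 150 22.8; 160 23.3; 170 24.2; 0.5943114254177475 -0.22701954468465074
t 21.55 pos [ 0.5203 -0.2297  0.1314] yaw -90.3 w 0.995 F [-1.3  0.7  0.1]
turn units [0.01 0.01 3.44]  shift units cur frame [-0.06 -1.48  2.41]  after-turn frame [-0.56 -1.37  2.41] q6 1.12
wedge 39 [-0.14924101  0.01758697]
wedge before 219 [-0.15960166  0.01835277]
```

Call:
servo_tool:
  series:
    - [[-0.05,-0.6,0],[0,0,0],1]
    - [[0,-0.6,0.2],[0,0,0],1]
    - [[0,-0.28,0.5],[0,0,0],0.7]
    - [[0,0,0.6],[0,0,0],0.6]
    - [[0,0,0.5],[0,0,0],0.5]
    - [[0,0,0.36],[0,0,0],0.5]
    - [[0,0,0.25],[0,0,0],0.5]
    - [[0,0,0],[0,0,0],0.5]
  grip_force: 40

```text
time: 22.4
tool_pos: [0.5925, -0.2267, 0.0091]
tcp_rot: [2.216, -2.225, -0.006]
wrist_force: [-0.1, -0.2, -0.3]
width: 0.503
```

```bash
python3 - <<'E'
from h import *
plan(.5943,-.227,.0105,90)
E
```

```text
t 22.4 pos [ 0.5925 -0.2267  0.0091] yaw -90.2 w 0.503 F [-0.1 -0.2 -0.3]
turn units [ 0.04  0.02 -0.04]  shift units cur frame [ 0.01 -0.04 -0.03]  after-turn frame [ 0.01 -0.04 -0.03] q6 1.17
```

Call:
servo_tool:
  series:
    - [[0,-0.03,-0.02],[0,0,0],0.3]
    - [[0,0,0],[0,0,0],0.1]
    - [[0,0,0],[0,0,0],0]
    - [[0,0,0],[0,0,0],0]
    - [[0,0,0],[0,0,0],0]
    - [[0,0,0],[0,0,0],0]
    - [[0,0,0],[0,0,0],0]
    - [[0,0,0],[0,0,0],0]

```text
time: 23.2
tool_pos: [0.5968, -0.2291, 0.0139]
tcp_rot: [-2.215, 2.227, -0.004]
wrist_force: [0.0, 1.3, 5.5]
width: 0.23
```

```bash
python3 - <<'E'
from h import *
plan(.4375,.1145,.11,90)
E
```

```text
t 23.2 pos [ 0.5968 -0.2291  0.0139] yaw -90.3 w 0.23 F [0.  1.3 5.5]
turn units [-0.03 -0.01 -0.05]  shift units cur frame [-6.85  3.22 -1.94]  after-turn frame [-6.87  3.19 -1.92] q6 1.17
```

Call:
servo_tool:
  series:
    - [[0,0,-0.3],[0,0,0],0]
    - [[0,0,-0.5],[0,0,0],0]
    - [[0,0,-0.6],[0,0,0],0]
    - [[0,0,-0.6],[0,0,0],0]
    - [[0,0,0],[0,0,0],0]

```text
time: 23.7
tool_pos: [0.5989, -0.2303, 0.1185]
tcp_rot: [-2.213, 2.225, -0.014]
wrist_force: [0.2, -0.7, 0.8]
width: 0.231
```

```bash
python3 - <<'E'
from h import *
plan(.4375,.1145,.11,90)
c=cam('wrist'); save('w6.png',c['image'][150:400,160:480]);
c=cam('side'); save('s6.png',cv2.resize(c['image'][120:300,260:460],None,fx=3,fy=3))
E
```

```text
t 23.7 pos [ 0.5989 -0.2303  0.1185] yaw -90.3 w 0.231 F [ 0.2 -0.7  0.8]
turn units [-0.09 -0.04 -0.05]  shift units cur frame [-6.88  3.27  0.11]  after-turn frame [-6.9   3.23  0.17] q6 1.17
```

View pics/s6.png

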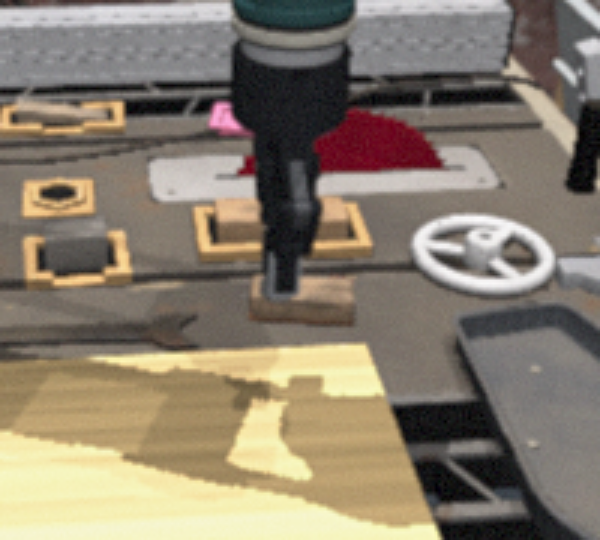

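The sheet is bare, so the nut is in the jaws, hidden by the near finger at (280,285). The other three parts sit in their trays. I'll check how the nut sits from the wrist view.

View pics/w6.png

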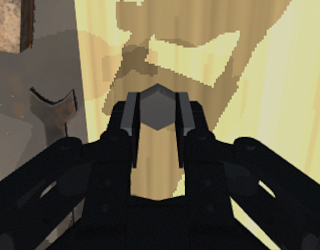

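The nut shows as a hexagon at crop (160,105), flats on the pads, at the finger tips. I'll measure its offset and tilt relative to the tool.

```bash
python3 - <<'E'
from h import *
s=readout.read_state(); c=cam('wrist'); P=cloud(c); 
T=Rt.from_rotvec(s['tcp_rot']).as_matrix(); L=(P-s['tool_pos'])@T   # tool coords
m=np.zeros((400,640),bool); m[234:282,303:337]=1; m&=(L[...,2]>-.03)&(L[...,2]<.02)
q=L[m]*1000; print(m.sum(),q.min(0).round(1),q.max(0).round(1))
k=q[:,2]<np.percentile(q[:,2],50); 
for r in range(232,284,4): print(r,(L[r,320]*1000).round(1),c['image'][r,320])
plan(.4375,.1145,.11,90)
E
```

```text
1347 [ -7.7 -10.5 -15.3] [11.3 14.6  7. ]
232 [  3.4  37.7 107.7] [156 134  90]
236 [ 2.4 -9.1  4.7] [52 51 52]
240 [  2.3 -10.1  -2.3] [57 57 57]
244 [ 2.3 -9.1 -5.3] [83 81 79]
248 [ 2.3 -5.8 -3.8] [79 77 75]
252 [ 2.3 -3.7 -4.5] [77 75 74]
256 [ 2.3 -0.8 -3.8] [76 74 73]
260 [ 2.3  1.3 -4.7] [74 71 72]
264 [ 2.4  4.4 -3.9] [75 72 72]
268 [ 2.4  6.8 -4.2] [74 73 72]
272 [ 2.4  8.9 -5.1] [75 73 73]
276 [ 2.4 11.8 -4.8] [74 72 69]
280 [  3.7  92.4 106.3] [182 155 105]
t 23.85 pos [ 0.5948 -0.2285  0.1119] yaw -90.3 w 0.229 F [ 0.4  0.3 -1.2]
turn units [ 0.01  0.   -0.05]  shift units cur frame [-6.84  3.18  0.04]  after-turn frame [-6.86  3.15  0.04] q6 1.17
```

Call:
servo_tool:
  series:
    - [[-0.3,0.1,0],[0,0,0],0]
    - [[-0.5,0.3,0],[0,0,0],0]
    - [[-0.6,0.3,0],[0,0,0],0]
    - [[-0.6,0.3,0],[0,0,0],0]
    - [[-0.6,0.3,0],[0,0,0],0]
    - [[-0.6,0.3,0],[0,0,0],0]
    - [[-0.6,0.3,0],[0,0,0],0]
    - [[-0.6,0.3,0],[0,0,0],0]

```text
time: 24.65
tool_pos: [0.4836, -0.0062, 0.1104]
tcp_rot: [2.214, -2.226, -0.005]
wrist_force: [1.0, 1.0, -0.1]
width: 0.237
```

Call:
servo_tool:
  series:
    - [[-0.6,0.3,0],[0,0,0],0]
    - [[-0.6,0.3,0],[0,0,0],0]
    - [[-0.6,0.2,0],[0,0,0],0]
    - [[-0.4,0.1,0],[0,0,0],0]
    - [[-0.2,0.05,0],[0,0,0],0]
    - [[0,0,0],[0,0,0],0]
    - [[0,0,0],[0,0,0],0]
    - [[0,0,0],[0,0,0],0]

```text
time: 25.45
tool_pos: [0.4398, 0.1114, 0.112]
tcp_rot: [2.214, -2.228, -0.0]
wrist_force: [-0.1, 0.3, -1.2]
width: 0.237
```

```bash
python3 - <<'E'
from h import *
plan(.4385,.1145,.0145,90)
s=readout.read_state(); c=cam('wrist'); P=cloud(c); save('w7.png',c['image'][100:400,160:480])
L=(P-s['tool_pos'])@Rt.from_rotvec(s['tcp_rot']).as_matrix()
m=(abs(L[...,0]-.0)<.014)&(abs(L[...,1])<.018)&(L[...,2]>-.01)&(L[...,2]<.0); print('nut top',m.sum(),np.median(L[m],0).round(4),L[m].min(0).round(3),L[m].max(0).round(3))
Z=P[...,2]; m=near(P,(.4385,.113),.045)&(Z<.014)&(Z>.0085); print('nutT',m.sum(),*rect(P[m]))
E
```

```text
t 25.45 pos [0.4398 0.1114 0.112 ] yaw -90.3 w 0.237 F [-0.1  0.3 -1.2]
turn units [ 0.   -0.   -0.06]  shift units cur frame [-0.06  0.03  1.95]  after-turn frame [-0.06  0.03  1.95] q6 1.77
nut top 1310 [ 0.0006  0.0005 -0.0045] [-0.014 -0.011 -0.01 ] [ 0.014  0.015 -0.   ]
nutT 1247 [437.1 114.2] [58.4 52.1] -30.7
```

Call:
servo_tool:
  series:
    - [[-0.06,0.03,0.3],[0,0,0],0]
    - [[0,0,0.5],[0,0,0],0]
    - [[0,0,0.5],[0,0,0],0]
    - [[0,0,0.3],[0,0,0],0]
    - [[0,0,0.2],[0,0,0],0]
    - [[0,0,0.12],[0,0,0],0]
    - [[0,0,0.04],[0,0,0],0]
    - [[0,0,0],[0,0,0],0]

```text
time: 26.3
tool_pos: [0.4388, 0.1151, 0.0146]
tcp_rot: [-2.215, 2.227, -0.001]
wrist_force: [0.1, 0.2, 0.2]
width: 0.234
```

```bash
python3 - <<'E'
from h import *
plan(.4385,.1145,.0142,90)
E
```

```text
t 26.3 pos [0.4388 0.1151 0.0146] yaw -90.3 w 0.234 F [0.1 0.2 0.2]
turn units [-0.01  0.   -0.06]  shift units cur frame [0.01 0.01 0.01]  after-turn frame [0.01 0.01 0.01] q6 1.78
```

Call:
servo_tool:
  series:
    - [[0,0,0.01],[0,0,0],0]
    - [[0,0,0],[0,0,0],0.5]
    - [[0,0,0],[0,0,0],0.5]
    - [[0,0,0],[0,0,0],0.5]
    - [[0,0,0],[0,0,0],0.5]
    - [[0,0,-0.4],[0,0,0],0.5]
    - [[0,0,-0.8],[0,0,0],0.5]
    - [[0,0,-0.8],[0,0,0],0.5]

```text
time: 27.1
tool_pos: [0.437, 0.1149, 0.114]
tcp_rot: [2.214, -2.225, -0.002]
wrist_force: [1.3, -0.8, -0.1]
width: 0.498
```

Call:
servo_tool:
  series:
    - [[0,0.5,-0.8],[0,0,0],0.5]
    - [[0,0.5,-0.8],[0,0,0],0.5]
    - [[0,0,-0.5],[0,0,0],0.5]
    - [[0,0,0],[0,0,0],0.5]
    - [[0,0,0],[0,0,0],0.5]

```text
time: 27.6
tool_pos: [0.3886, 0.1155, 0.2192]
tcp_rot: [-2.215, 2.226, -0.002]
wrist_force: [-0.2, -0.8, -0.3]
width: 0.498
```

```bash
python3 - <<'E'
from h import *
c=cam('wrist'); P=cloud(c);Z=P[...,2]; save('w8.png',c['image']); plan(.4,0.1,.2,90)
b=dict(np.load('pics/side.npz')); Pb=cloud(b); d=cam('side'); Pd=cloud(d)
def f(n,P,xy,lo,hi,r):
    m=near(P,xy,r)&(P[...,2]>lo)&(P[...,2]<hi); q=P[m]
    if m.sum()<10: print(n,m.sum()); return
    k=np.linalg.lstsq(np.c_[q[:,:2]-q[:,:2].mean(0),np.ones(len(q))],q[:,2],rcond=None)[0]
    print(n,m.sum(),*rect(q),'plane',k.round(4))
f('nut',P,(.4375,.1145),.0155,.021,.025)
f('stop',P,(.454,-.01),.038,.045,.05); f('setup',P,(.644,.025),.028,.034,.09)
f('wedge',P,(.441,.2935),.0135,.035,.06)
for X in (Pb,Pd): f('sand',X,(.641,-.11),.02,.03,.07)
M=[(abs(X[...,1]+.12)<.045)&(abs(X[...,0]-.42)<.17)&(X[...,2]>.0025)&(X[...,2]<.0075)&(X[...,1]>-.165) for X in (Pb,Pd)]
for X,m in zip((Pb,Pd),M): print('wrench',m.sum(),X[m].mean(0).round(4))
E
```

```text
t 27.65 pos [0.3878 0.1153 0.2179] yaw -90.3 w 0.499 F [-0.2 -0.4 -0.4]
turn units [ 0.01 -0.   -0.05]  shift units cur frame [ 0.3  -0.25  0.36]  after-turn frame [ 0.31 -0.24  0.36] q6 1.8
nut 300 [436.4 114.5] [23.7 20.6] 0.2 plane [-0.0062 -0.0141  0.0186]
stop 1721 [452.9 -10.9] [55.  36.5] 1.4 plane [ 0.0012 -0.0101  0.0424]
setup 0
wedge 1655 [440.7 299.7] [118.4  39.5] 0.1 plane [-0.1414  0.0607  0.0198]
sand 294 [641.5 -99.6] [83.4 39.1] -11.1 plane [0.0009 0.0255 0.0238]
sand 297 [641.5 -98.6] [83.5 38.5] -12.3 plane [0.003  0.0382 0.0237]
wrench 807 [ 0.4476 -0.1325  0.0057]
wrench 798 [ 0.4462 -0.1321  0.0057]
```

View pics/w8.png

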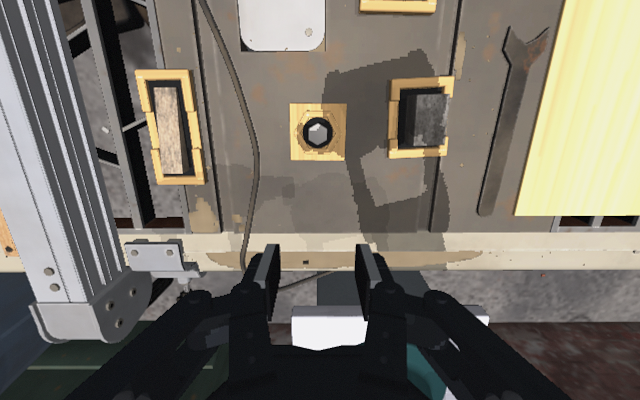

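The wrist view shows the nut flat in the hexagon (317,132), the stop block in its tray (428,118), the wedge in its tray (170,128) and the wrench undisturbed. I'll do one last numeric check on the wedge and setup block, then hand in.

```bash
python3 - <<'E'
from h import *
c=cam('wrist'); P=cloud(c);Z=P[...,2]; g=c['image'].astype(int)
m=(abs(P[...,0]-.441)<.047)&(abs(P[...,1]-.2935)<.009)&(Z>.0085)&(Z<.03); q=P[m]; print('wedge',m.sum(),np.polyfit(q[:,0]-.441,q[:,2],1))
m=(abs(P[...,0]-.441)<.056)&(abs(P[...,1]-.2935)<.0185)&(Z>.0085)&(Z<.03); print(*rect(P[m]))
d=cam('side');P=cloud(d);Z=P[...,2]; m=near(P,(.644,.025),.09)&(Z>.028)&(Z<.034); print('setup',m.sum(),*rect(P[m]),np.median(Z[m]))
print(order.finish_job())
E
```

```text
wedge 1230 [-0.15875027  0.01852579]
[440.1 292.7] [100.2  33.4] 3.8
setup 377 [643.5  22.8] [119.4  51.2] -2.9 0.031001280302195178
the job is handed in; nothing more can be done
None
```

I put all four parts into their matching trays and handed the job in at about 28 s. The hand-in gives no verdict, so the results below come from my own camera checks.

| Part | Check against its tray |
|---|---|
| Set-up block | Centre within about 3 mm; top at z = 31.0 mm, which means it is seated on the floor |
| Stop block | Centre within about 2 mm; top at 42 mm, flat |
| Wedge | Centre within about 1 mm; its top slope is 0.159, against 0.160 before the move, so it lies flat |
| Nut | Centre within about 1 mm; top at 18.6 mm against 18 mm expected, flat |

The sanding block and the wrench measured within about 1.5 mm of their starting places. I did not touch the pink look-alike.

- **Wedge tilt:** the wedge pitched about 0.14 rad in the grip while I carried it. I lowered it gently and let it settle on release, and the check afterwards showed it flat.
- **Masks that failed:** in the last wrist view the first wedge mask also took in tray wall, and the set-up block was out of frame. I re-measured the wedge with a tighter mask and checked the set-up block from the side camera. The tighter wedge outline still came out too wide (33 mm against 26) and 3.8° askew, probably from tray wall, but it was within limits.

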